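# Shim the rocking hot plate

### The arm

A 6-joint arm with a two-finger parallel gripper is mounted at the origin on the work surface. World frame = base frame: x ahead of the robot, y to its left, z up, the work surface at z = 0. Lengths are in m, angles in degrees, forces in N, time in s.
With the tool pointing down it reaches from about 0.325 to 0.775 m from the base axis. Payload 5.5 kg.
Tool frame: the origin (TCP) lies at the very end of the fingers, on their centre line; the grasp point (between the pads) lies env.tcp_to_grasp behind it (env.tcp_to_grasp is the distance from the TCP to the grasp point, in m); y points along the fingers, x is the direction in which the jaws open and shut, and the axes are right-handed (so a half turn about y gives the same grasp; the last joint's range is limited). The gripper opens to 88 mm and grips with 3 to 60 N. Pads are 20 mm wide; open, the fingers measure 115 mm over their backs; the gripper's body (75 mm by 178 mm) begins 61 mm behind the grasp point.
Start: joints at [67.282, 5.22, 70.514, -0, 104.267, -3.249], TCP at [0.2, 0.566, 0.223] pointing down, gripper open.
Joint ranges: [-164.24, 164.24], [-49.07, 125.15], [9.68, 141.18], [-86.29, 266.29], [3.28, 154.24], [-151.56, 151.56]. Speed limits (degrees/s): [147.25, 147.25, 172.46, 180, 180, 180].

### API

Orientations are given as a 3x3 rotation matrix whose columns are the frame's x, y, z axes.
In Python, from station import env gives the robot as it stands.
- The arm moves only by the tool apply_moves, never from a script. Its argument "plan" is a list of rows, each a list of 7 numbers: the opening, from -1 (shut) to 1 (fully open), so that 0 is half open, then the shift along the tool's x, y, z in cm, then the turn, a rotation vector about the tool's x, y, z in rad. A call has 1 to 20 rows; each row shifts and turns the commanded pose from where the row before left it, along the tool's axes as they then stand; what a row does not reach is not made up. A row lasts 1/8 s, in which the tool goes at most 62.5 mm and 10.7 degrees, less where a joint would pass 70% of its speed; a pose out of reach is approached as far as the arm can. A call is refused whole if a number of a shift passes 6.25 or a number of a turn 0.188, either way. A call with a gripper value outside its range is refused whole. The fingers move at their own pace and stop on an object; "force" is the grip in N (left out, the last holds). Time passes only in rows, so rows that do not move let the fingers close. It gives the time, the measured TCP pose, the force and the opening at its end, in the units of the state.
- env.read_state(): the state, without advancing time (a new reading comes with each control period).
- env.capture(name): name is "scene" or "top" or "wrist"; returns a dict with "pixels" (420x560x3 uint8, blue, green, red), "camera_matrix" (3x3 intrinsics, pixels), "rvec" (rotation vector, rad) and "tvec" (3), from world to camera coordinates, as OpenCV has them. Camera axes: x right, y down, z forward; pixel columns grow to the right and rows downward; lengths in m; the calibration is good to about 2 mm. The wrist camera is an equidistant fisheye: a pixel r from the principal point sees the ray r / f radians off the axis. A picture is of the moment at which its call begins. There is no depth.
- env.finish_job(): hands the job in, once; it reports no verdict.
The state is a dict: "time_s": time; "joints": joint angles; "qvel": joint speeds; "joint_torque": joint torques, N m; "position": TCP position; "ee_rot": TCP orientation; "ft_force": force on the tool from outside, world axes, zero at the start; "ft_torque": the same for the moment, N m; "opening": opening from 0.0 (shut) to 1.0 (fully open).
Only numpy, scipy, OpenCV 4.12 (cv2) and the standard library are available. Lean on these libraries where they do the work, as an engineer would, in place of code of your own. Each camera call takes 0.05 s, during which the arm holds its last target. There are 200 camera calls.

### The job

The hot plate rocks because the leg nearest the robot has lost its rubber foot. With the fingertips push the wooden wedge along the table, thin end first, under that bare leg, just far enough that the hot plate stands level and no longer rocks, and leave it there. Nothing is to be picked up: do not lift the wedge, do not lift or shove the hot plate, and leave everything else where it stands.

Things in the scene. Friction and masses are not known exactly. Their poses are not given: they have to be found in the camera images.
- hotplate: Loose 1.9 to 2.6 kg electric hot plate: white housing 210 mm square, 35 to 80 mm above the table, round dark top 180 mm across at 94 mm. Four steel legs at its corners, 160 mm from its centre on its own +-x and +-y axes; the one on -x is bare, the rest wear black rubber feet 36 mm across. Its z axis now leans 4.0 degrees to its own -x. Origin: its centre at the feet's undersides; z up.
- wedge: Loose wedge of plain pale wood, 80 g, 110 mm long, 50 mm wide, flat below; its top slopes evenly from 22 mm at the thick end (heel) to 1.5 mm at the thin end (toe). Origin: centre of its underside; x runs from heel (-55 mm) to toe (+55 mm), y across, z up. It lies flat before the bare leg, toe roughly towards it, and stays where it is left.
- bare_leg (a point): Lowest point of the bare leg (26 mm across, end slightly domed, 60 mm high, seen from above outside the housing's corner), always the leg nearest the robot. It rests on the table with 1 to 3 N; the opposite rubber foot hangs. Level: this point is 10 mm up, near x = +12 mm of the wedge, all rubber feet stand and pushing gets harder; pushed farther, it tilts the other way.
- block: Bystander: plain rectangular offcut of the same pale wood as the wedge, 90 x 45 x 22 mm, no slope; origin: centre of its underside
- torch: Bystander: black pocket torch standing on its head, 44 mm across below, 31 mm above, 135 mm tall; origin: centre of its underside
- kettle: Bystander: steel kettle with a black arched handle, 172 mm across, 208 mm tall; origin: centre of its underside
- mango: Bystander: green-brown mango, 86 mm across, 82 mm tall; origin: centre of its underside
- candle: Bystander: green glass candle jar with a side handle, 72 mm across, 107 mm tall; origin: centre of its underside
- dropper: Bystander: amber dropper bottle, 40 mm across, 100 mm tall; origin: centre of its underside

How it is judged:
By the outcome, as a careful person would: the job done as asked, in the order asked, and still so for the second after the job is handed in, with the robot touching nothing.
It also fails if it takes over 61 s, if anything falls off the work surface, if the arm or the gripper's body presses on something with over 40 N, if the wrist force passes 120 N, or if a joint passes its speed limit or range.

## Working session

There is one attempt and no reset: what is moved stays moved. The work goes in short steps, Python scripts to look and compute and a tool call to move; the robot and the scene stay as the last step left them, time stands still between calls to the robot, and variables do not carry over. Pictures are saved under pics/ and viewed, about 8 in all and at most 12, crops included, and the job is handed in when it is done.

Besides the shell and the picture viewer there is one more tool, called after ">>>" as name(argument=value, ...), one argument or row to a line, values as JSON. apply_moves: Moves the arm, as the interface text tells. Its arguments: {"type":"object","properties":{"plan":{"type":"array"},"force":{"type":"number"}},"required":["plan"]}

```bash
mkdir -p pics
cat > h.py <<'E'
import numpy as np, cv2
from station import env
def cap(n,f=None):
    c=env.capture(n); 
    if f: cv2.imwrite('pics/'+f,c['pixels'])
    return c
def ray(c,uv):
    K=np.array(c['camera_matrix']);R=cv2.Rodrigues(np.array(c['rvec'],float))[0];t=np.array(c['tvec'],float).ravel()
    d=np.linalg.inv(K)@np.array([uv[0],uv[1],1.]);return -R.T@t,R.T@d
def onz(c,uv,z):
    o,d=ray(c,uv);return o+d*(z-o[2])/d[2]
def proj(c,P):
    return cv2.projectPoints(np.array(P,float).reshape(-1,1,3),np.array(c['rvec'],float),np.array(c['tvec'],float),np.array(c['camera_matrix'],float),None)[0][:,0]
E
python3 - <<'E'
from h import *
a=cap('scene','s1.png');b=cap('top','t1.png')
for c in(a,b): print(ray(c,(280,210)))
s=env.read_state();print(s['position'],s['ee_rot'],s['ft_force'],env.tcp_to_grasp,s['time_s'])
E
```

```text
(array([1.24932699, 0.55578327, 0.68410247]), array([-0.64119482, -0.5004329 , -0.58192501]))
(array([ 4.45102407e-01, -3.90032826e-04,  1.20629027e+00]), array([ 0.1085661 ,  0.00140975, -0.99412691]))
[0.19986264 0.56546847 0.22162313] [[ 3.33256768e-01 -6.74864040e-04 -9.42835866e-01]
 [ 9.42834555e-01 -1.57644401e-03  3.33257433e-01]
 [-1.71123141e-03 -9.99998530e-01  1.10924500e-04]] [-0.11488407 -0.0366227  -0.74611338] 0.0187 0.1
```

View pics/s1.png

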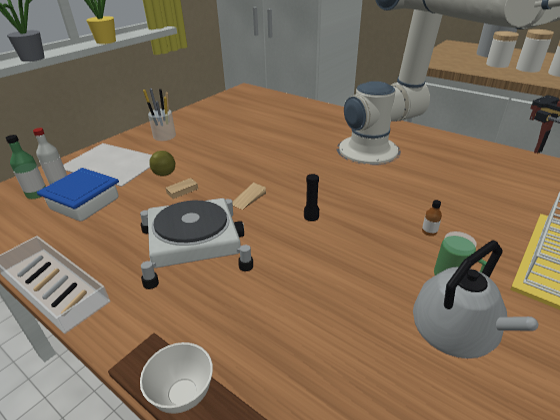

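View pics/t1.png

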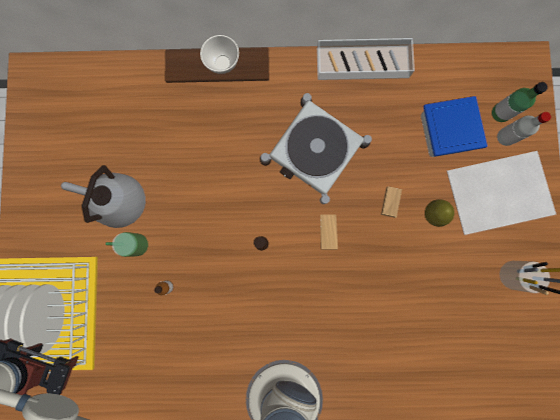

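Run:
```python
from h import *
a=cv2.imread('pics/s1.png');b=cv2.imread('pics/t1.png')
x=cv2.resize(b[170:270,290:410],None,fx=5,fy=5,interpolation=cv2.INTER_CUBIC)[:, :400]
y=cv2.resize(a[170:220,150:280],None,fx=6,fy=6,interpolation=cv2.INTER_CUBIC)
cv2.imwrite('pics/c1.png',np.vstack([cv2.copyMakeBorder(y[:300],0,0,0,20,0),cv2.copyMakeBorder(cv2.resize(x,None,fx=.6,fy=.6),0,0,0,560,0)]))
c=cap('top')
hsv=cv2.cvtColor(c['pixels'],cv2.COLOR_BGR2HSV)
for p in[(329,225),(329,240),(392,201),(340,260),(310,225),(325,215)]:print(p,hsv[p[1],p[0]])
for p in[(325,199),(329,215),(329,250),(317.5,146),(261,243),(392,201)]:print(p,onz(c,p,0.01)[:2])
```

```text
(329, 225) [ 17 114 190]
(329, 240) [ 17 114 184]
(392, 201) [ 16 111 177]
(340, 260) [ 13 152 151]
(310, 225) [ 13 156 154]
(325, 215) [ 16 115 187]
(325, 199) [ 0.60814431 -0.14159803]
(329, 215) [ 0.55710674 -0.15266438]
(329, 250) [ 0.44747333 -0.14928356]
(317.5, 146) [ 0.78009037 -0.12266879]
(261, 243) [0.472944   0.06261343]
(392, 201) [ 0.59788352 -0.3525937 ]
```

View pics/c1.png

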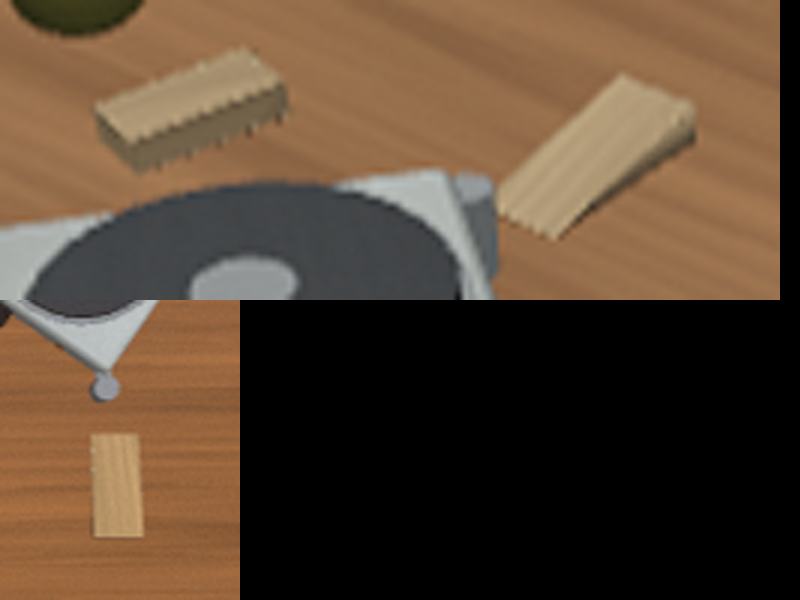

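```bash
cat >> h.py <<'E'
def wedge(c,roi=(300,360,205,275)):
    x0,x1,y0,y1=roi
    im=cv2.resize(c['pixels'][y0:y1,x0:x1],None,fx=6,fy=6,interpolation=cv2.INTER_CUBIC)
    h=cv2.cvtColor(im,cv2.COLOR_BGR2HSV)
    m=((h[...,1]<134)&(h[...,2]>120)&(h[...,0]>8)).astype(np.uint8)
    m=cv2.morphologyEx(m,cv2.MORPH_OPEN,np.ones((13,13)))
    k=max(cv2.findContours(m,0,2)[0],key=cv2.contourArea)
    q=cv2.boxPoints(cv2.minAreaRect(k)); q=(q+.5)/6-.5+[x0,y0]
    q=q[np.argsort(q[:,1])] # toe (top of image) first
    toe=np.mean([onz(c,p,.0015)[:2] for p in q[:2]],0); heel=np.mean([onz(c,p,.022)[:2] for p in q[2:]],0)
    return toe,heel,q
E
python3 - <<'E'
from h import *
c=cap('top')
t,h,q=wedge(c);d=t-h;print('toe',t,'heel',h,'len',np.linalg.norm(d),'yaw',np.degrees(np.arctan2(d[1],d[0])))
print(q)
g=cv2.cvtColor(c['pixels'],cv2.COLOR_BGR2HSV)
# leg top discs: low saturation blobs
for n,(u,v),z in(('bare',(325,199),.06),('far',(306,99),.07),('L',(265,158),.065),('R',(366,141),.065)):
    s=g[v-12:v+13,u-12:u+13]; im=cv2.resize(s[...,1],None,fx=6,fy=6,interpolation=cv2.INTER_CUBIC)
    vv=cv2.resize(s[...,2],None,fx=6,fy=6,interpolation=cv2.INTER_CUBIC)
    m=((im<70)&(vv>110)&(vv<185)).astype(np.uint8); m=cv2.morphologyEx(m,cv2.MORPH_OPEN,np.ones((15,15)))
    ks=cv2.findContours(m,0,2)[0]
    for k in ks:
        (x,y),r=cv2.minEnclosingCircle(k); p=((x+.5)/6-.5+u-12,(y+.5)/6-.5+v-12)
        print(n,np.round(p,1),round(r/6,1),onz(c,p,z)[:2])
E
```

```text
toe [ 0.56167039 -0.15030654] heel [ 0.45002763 -0.14792382] len 0.11166818663159804 yaw -1.2226407985608352
[[336.43208694 213.56132984]
 [319.32623291 214.11313343]
 [337.57155228 248.8847847 ]
 [320.46569824 249.43658829]]
bare [325.3 197.1] 5.8 [ 0.60717149 -0.13687995]
bare [317.1 187.2] 1.3 [ 0.63805765 -0.11273557]
far [307.   97.3] 4.8 [ 0.91791794 -0.08829971]
L [266.3 156. ] 5.9 [0.73665349 0.04024336]
R [366.4 138.9] 4.9 [ 0.78384267 -0.26741744]
R [356.3 136.1] 5.3 [ 0.79345933 -0.23690949]
```

Run:
```python
from h import *
c=cap('top');a=cap('scene')
b=onz(c,(325,199.3),.06);L=onz(c,(265.5,158.5),.065);R=onz(c,(366.3,141),.065);F=onz(c,(307,99.5),.07)
print(b,L,R,F); d=L-R;print('yaw',np.degrees(np.arctan2(d[1],d[0]))-90,np.degrees(np.arctan2(*(F-b)[1::-1])), np.linalg.norm(d))
x=(F-b)/np.linalg.norm(F-b);p=b+x*.0042;p[2]=0;print('leg bottom',p)
print('scene proj',proj(a,[b,p]),'top',proj(c,[b,p]))
A=cv2.resize(a['pixels'][185:235,200:270],None,fx=8,fy=8,interpolation=cv2.INTER_CUBIC)
B=cv2.resize(c['pixels'][185:220,305:345],None,fx=11,fy=11,interpolation=cv2.INTER_CUBIC)[:400]
for im,cc,o,f in((A,a,(200,185),8),(B,c,(305,185),11)):
    for q in proj(cc,[b,p]): cv2.circle(im,tuple(int(i) for i in (q-o+.5)*f),3,(0,0,255),-1)
A=A[:385];A=cv2.resize(A,(380,261));B=cv2.resize(B,(418,366));
o=np.zeros((366,800,3),np.uint8);o[:261,:380]=A;o[:,381:799]=B;cv2.imwrite('pics/c2.png',o)
```

```text
[ 0.60041311 -0.13566882  0.06      ] [0.7287511  0.04269502 0.065     ] [ 0.77741301 -0.26673668  0.065     ] [ 0.9108159  -0.08823151  0.07      ]
yaw 8.937262592907544 8.688999751688003 0.31323466806256683
leg bottom [ 0.6045628  -0.13503464  0.        ]
scene proj [[228.07323267 197.98404005]
 [229.26653634 215.85110664]] top [[325.         199.3       ]
 [322.61528807 200.58159889]]
```

View pics/c2.png

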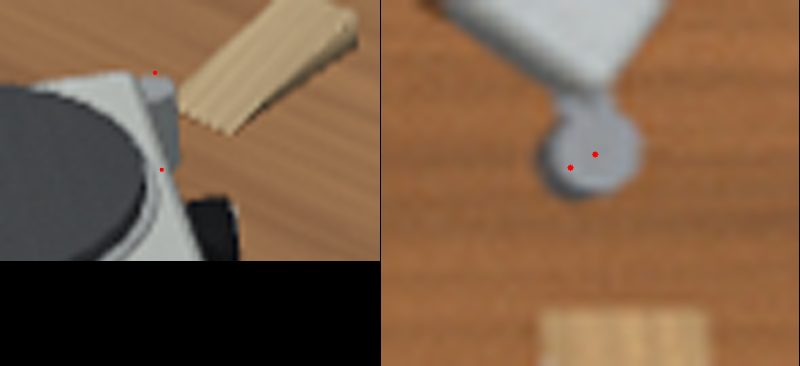

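>>> apply_moves(
  plan=[
    [-0.6, 0, 0, 0, 0, -0.17, 0],
    [-0.6, 0, 0, 0, 0, -0.17, 0],
    [-0.6, -5.5, 0, -1.75, 0, 0, 0],
    [-0.6, -5.5, 0, -1.75, 0, 0, 0],
    [-0.6, -5.5, 0, -1.75, 0, 0, 0],
    [-0.6, -5.5, 0, -1.75, 0, 0, 0],
    [-0.6, -5.5, 0, -1.75, 0, 0, 0],
    [-0.6, -5.5, 0, -1.75, 0, 0, 0],
    [-0.6, -5.5, 0, -1.75, 0, 0, 0],
    [-0.6, -5.5, 0, -1.75, 0, 0, 0],
    [-0.6, -5.5, 0, -1.75, 0, 0, 0],
    [-0.6, -5.5, 0, -1.75, 0, 0, 0],
    [-0.6, -5.5, 0, -1.75, 0, 0, 0],
    [-0.6, -5.5, 0, -1.0, 0, 0, 0],
    [-0.6, -5.5, 0, 0, 0, 0, 0],
    [-0.6, 0, 0, 0, 0, 0, 0],
  ],
)

```text
time_s: 2.3
position: [0.402, -0.1522, 0.222]
ee_rot: [[0.006, -0.001, -1.0], [1.0, -0.0, 0.006], [-0.0, -1.0, 0.001]]
ft_force: [0.2, -0.7, -1.3]
opening: 0.202
```

Run:
```python
from h import *
c=cap('top');a=cap('scene')
o1,d1=ray(c,(325.1,198.9));o2,d2=ray(a,(228,200.7))
s=np.linalg.lstsq(np.c_[d1,-d2],o2-o1,rcond=None)[0];P,Q=o1+s[0]*d1,o2+s[1]*d2;print(P,Q)
b=onz(c,(325.1,198.9),.05);x=np.array([np.cos(np.radians(8.8)),np.sin(np.radians(8.8))])
print('leg bottom',b[:2]+x*.0035)
t,h,q=wedge(c);print(t,h)
w=cap('wrist','w1.png')
```

```text
[ 0.60276432 -0.13699079  0.05169201] [ 0.60177803 -0.13581708  0.05141847]
leg bottom [ 0.60645417 -0.13665552]
[ 0.56153151 -0.15072149] [ 0.449579   -0.14811471]
```

View pics/w1.png

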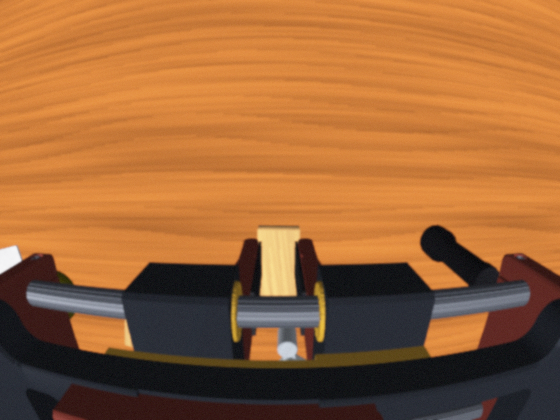

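>>> apply_moves(
  plan=[
    [-0.6, 0.4, 5, 0, 0, 0, 0],
    [-0.6, 0, 5, 0, 0, 0, 0],
    [-0.6, 0, 5, 0, 0, 0, 0],
    [-0.6, 0, 4, 0, 0, 0, 0],
    [-0.6, 0, 2.4, 0, 0, 0, 0],
    [-0.6, 0, 0, -1, 0, 0, 0],
    [-0.6, 0, 0, -1, 0, 0, 0],
    [-0.6, 0, 0, -0.6, 0, 0, 0],
    [-0.6, 0, 0, 0, 0, 0, 0],
  ],
)

```text
time_s: 3.58
position: [0.4297, -0.1454, 0.0097]
ee_rot: [[-0.001, 0.001, -1.0], [1.0, -0.001, -0.001], [-0.001, -1.0, -0.001]]
ft_force: [0.1, -0.4, 0.1]
opening: 0.197
```

Run:
```python
from h import *
c=cap('wrist','w2.png')
t,h,q=wedge(cap('top','t2.png'));print(t,h);print(env.read_state()['position'])
w=c['pixels'][215:375,180:380];t=cv2.imread('pics/t2.png')[180:270,280:380]
cv2.imwrite('pics/c3.png',np.hstack([cv2.resize(w,(500,400)),cv2.resize(t,(300,270)) if 0 else cv2.copyMakeBorder(cv2.resize(t,(300,270),interpolation=cv2.INTER_CUBIC),0,130,0,0,0)]))
```

```text
[ 0.48022927 -0.23158076] [ 0.37716453 -0.18470067]
[ 0.42887949 -0.14533573  0.00909446]
```

View pics/c3.png

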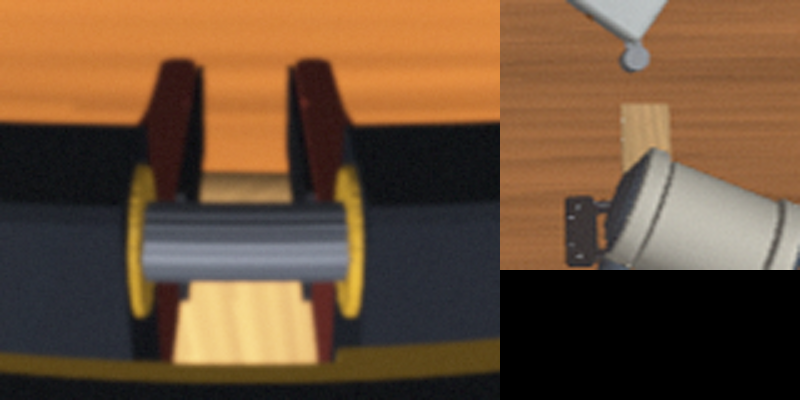

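>>> apply_moves(
  plan=[
    [-0.6, -0.45, 0, -0.3, 0, 0, 0],
    [-0.6, 0, 0, -0.4, 0, 0, 0],
    [-0.6, 0, 0, -0.4, 0, 0, 0],
    [-0.6, 0, 0, -0.4, 0, -0.016, 0],
    [-0.6, 0, 0, -0.4, 0, -0.016, 0],
    [-0.6, 0, 0, -0.4, 0, -0.016, 0],
    [-0.6, 0, 0, -0.4, 0, -0.016, 0],
    [-0.6, 0, 0, -0.4, 0, -0.016, 0],
    [-0.6, 0, 0, -0.4, 0, -0.016, 0],
    [-0.6, 0, 0, 0, 0, 0, 0],
  ],
)

```text
time_s: 4.92
position: [0.4639, -0.1487, 0.0086]
ee_rot: [[-0.097, 0.0, -0.995], [0.995, 0.0, -0.097], [0.0, -1.0, -0.0]]
ft_force: [0.0, 0.3, -0.4]
opening: 0.202
```

Run:
```python
from h import *
c=cap('wrist','w3.png');t=cap('top','t3.png')['pixels'][180:250,290:370]
print(env.read_state()['position'],env.read_state()['ft_force'])
w=c['pixels'][215:375,180:380]
cv2.imwrite('pics/c4.png',np.hstack([cv2.copyMakeBorder(cv2.resize(w,(300,240)),0,180,0,0,0),cv2.resize(t,(480,420),interpolation=cv2.INTER_CUBIC)]))
```

```text
[ 0.46365156 -0.14870993  0.00857593] [0.14503824 0.75816594 0.27929725]
```

View pics/c4.png

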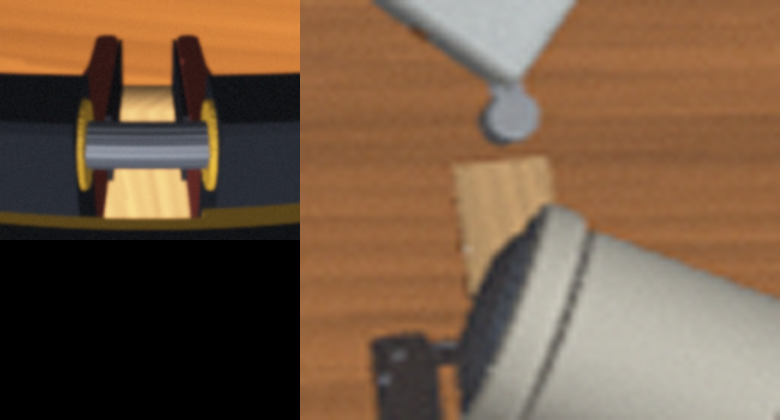

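>>> apply_moves(
  plan=[
    [-0.6, 0, 0, -0.3, 0, 0, 0],
    [-0.6, 0, 0, -0.3, 0, 0, 0],
    [-0.6, 0, 0, -0.3, 0, 0, 0],
    [-0.6, 0, 0, -0.3, 0, 0, 0],
    [-0.6, 0, 0, -0.3, 0, 0, 0],
    [-0.6, 0, 0, -0.3, 0, 0, 0],
    [-0.6, 0, 0, -0.3, 0, 0, 0],
    [-0.6, 0, 0, -0.2, 0, 0, 0],
    [-0.6, 0, 0, -0.2, 0, 0, 0],
    [-0.6, 0, 0, -0.2, 0, 0, 0],
    [-0.6, 0, 0, -0.2, 0, 0, 0],
  ],
)

```text
time_s: 6.4
position: [0.4915, -0.1462, 0.0086]
ee_rot: [[-0.096, -0.003, -0.995], [0.995, -0.0, -0.096], [0.0, -1.0, 0.003]]
ft_force: [-5.9, -0.9, 3.4]
opening: 0.202
```

>>> apply_moves(
  plan=[
    [-0.6, 0, 0, -0.2, 0, 0, 0],
    [-0.6, 0, 0, -0.2, 0, 0, 0],
    [-0.6, 0, 0, -0.2, 0, 0, 0],
    [-0.6, 0, 0, -0.2, 0, 0, 0],
    [-0.6, 0, 0, -0.2, 0, 0, 0],
  ],
)

```text
time_s: 7.02
position: [0.5015, -0.1452, 0.0086]
ee_rot: [[-0.096, -0.003, -0.995], [0.995, -0.0, -0.096], [0.0, -1.0, 0.003]]
ft_force: [-6.1, -1.5, 2.7]
opening: 0.202
```

Run:
```python
from h import *
a=cap('scene','s4.png')['pixels'];t=cap('top','t4.png')['pixels']
print(env.read_state()['position'],env.read_state()['ft_force'])
A=cv2.resize(a[170:300,130:270],None,fx=3,fy=3,interpolation=cv2.INTER_CUBIC);T=cv2.resize(t[180:250,290:350],None,fx=6,fy=6,interpolation=cv2.INTER_CUBIC)[:390]
cv2.imwrite('pics/c5.png',np.hstack([A,T]))
```

```text
[ 0.50178337 -0.14519519  0.00861405] [-4.76234912 -0.23079129  2.77138559]
```

View pics/c5.png

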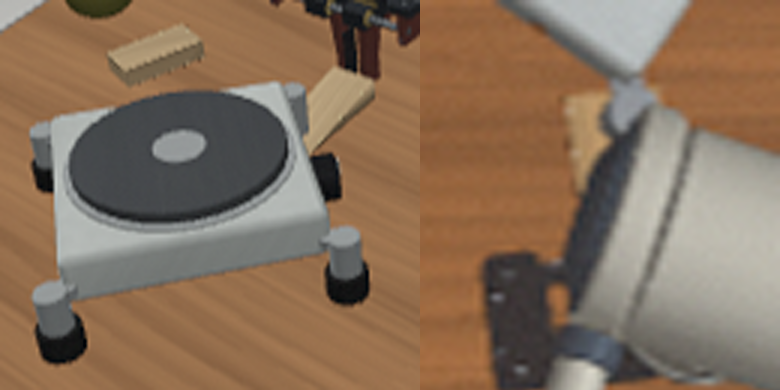

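>>> apply_moves(
  plan=[
    [-0.6, 0, 0, -0.2, 0, 0, 0],
    [-0.6, 0, 0, -0.2, 0, 0, 0],
    [-0.6, 0, 0, -0.2, 0, 0, 0],
    [-0.6, 0, 0, -0.2, 0, 0, 0],
    [-0.6, 0, 0, -0.2, 0, 0, 0],
  ],
)

```text
time_s: 7.75
position: [0.5117, -0.1442, 0.0086]
ee_rot: [[-0.096, -0.002, -0.995], [0.995, -0.0, -0.096], [0.0, -1.0, 0.002]]
ft_force: [-4.8, -0.6, 3.4]
opening: 0.198
```

>>> apply_moves(
  plan=[
    [-0.6, 0, 0, -0.2, 0, 0, 0],
    [-0.6, 0, 0, -0.2, 0, 0, 0],
    [-0.6, 0, 0, -0.2, 0, 0, 0],
    [-0.6, 0, 0, -0.2, 0, 0, 0],
  ],
)

```text
time_s: 8.25
position: [0.5197, -0.1434, 0.0086]
ee_rot: [[-0.096, -0.002, -0.995], [0.995, -0.0, -0.096], [0.0, -1.0, 0.002]]
ft_force: [-5.1, -0.6, 1.4]
opening: 0.197
```

```bash
cat >> h.py <<'E'
def track(f0,img,pts,w=12):
    g0=cv2.cvtColor(cv2.imread(f0),cv2.COLOR_BGR2GRAY);g1=cv2.cvtColor(img,cv2.COLOR_BGR2GRAY)
    p=np.array(pts,np.float32).reshape(-1,1,2)
    q,st,e=cv2.calcOpticalFlowPyrLK(g0,g1,p,None,winSize=(2*w+1,2*w+1),maxLevel=2)
    return np.round((q-p)[:,0],2)
E
cat > m.py <<'E'
from h import *
import sys
a=cap('scene',f's{sys.argv[1]}.png')['pixels'];s=env.read_state();print(s['position'],s['ft_force'])
# scene: near-left foot, near-right foot(L/far), dial centre, bare leg top, R foot
P=[(149,281),(246,265),(190,219),(228,201),(144,226)]
for f in('pics/s1.png','pics/s4.png'): print(track(f,a,P,7).tolist())
E
python3 m.py 5
```

```text
[ 0.51993778 -0.14342085  0.00864187] [-4.84659883 -0.60295679  2.95546444]
[[0.6200000047683716, 3.490000009536743], [-0.12999999523162842, 0.5799999833106995], [-1.4199999570846558, 1.399999976158142], [-1.190000057220459, -0.9800000190734863], [-0.7400000095367432, 0.27000001072883606]]
[[0.28999999165534973, 1.399999976158142], [-0.029999999329447746, 0.25], [-0.6299999952316284, 0.550000011920929], [-0.38999998569488525, -0.5299999713897705], [-0.3199999928474426, 0.03999999910593033]]
```

Run:
```python
from h import *
a=cap('scene')
# far foot about (0.92,-0.088): rigid rotation by 4deg about L-R axis at ground
yaw=np.radians(8.8);ex=np.array([np.cos(yaw),np.sin(yaw),0]);c=np.array([.6065,-.1367,0])+.16*ex
for th in(4,3,2,1,0,-.5):
    t=np.radians(th)
    f=lambda r,z:c+ex*(r*np.cos(t)-z*np.sin(t))+np.array([0,0,r*np.sin(t)+z*np.cos(t)])
    print(th,proj(a,[f(.16,.02),f(.0,.094),f(-.16,.06)]).round(2).tolist())
```

```text
4 [[148.89, 278.5], [190.01, 218.39], [227.48, 201.48]]
3 [[148.99, 279.5], [189.59, 218.7], [227.21, 200.81]]
2 [[149.1, 280.48], [189.17, 219.03], [226.92, 200.14]]
1 [[149.23, 281.45], [188.75, 219.37], [226.63, 199.49]]
0 [[149.38, 282.41], [188.33, 219.72], [226.32, 198.85]]
-0.5 [[149.45, 282.88], [188.12, 219.9], [226.17, 198.53]]
```

>>> apply_moves(
  plan=[
    [-0.6, 0, 0, -0.1, 0, 0, 0],
    [-0.6, 0, 0, -0.1, 0, 0, 0],
    [-0.6, 0, 0, -0.1, 0, 0, 0],
  ],
)

```text
time_s: 8.72
position: [0.5228, -0.1431, 0.0086]
ee_rot: [[-0.096, -0.001, -0.995], [0.995, -0.0, -0.096], [0.0, -1.0, 0.001]]
ft_force: [-5.9, -0.7, 3.3]
opening: 0.201
```

>>> apply_moves(
  plan=[
    [-0.6, 0, 0, -0.1, 0, 0, 0],
    [-0.6, 0, 0, -0.1, 0, 0, 0],
  ],
)

```text
time_s: 8.98
position: [0.5247, -0.1429, 0.0086]
ee_rot: [[-0.096, -0.001, -0.995], [0.995, -0.0, -0.096], [0.0, -1.0, 0.001]]
ft_force: [-5.1, -1.1, 3.2]
opening: 0.2
```

```bash
python3 m.py 6
```

```text
[ 0.52487064 -0.14292184  0.00863013] [-4.69945051  0.11330039  3.2346042 ]
[[0.6800000071525574, 3.8299999237060547], [-0.15000000596046448, 0.6200000047683716], [-1.6799999475479126, 1.5499999523162842], [-1.3300000429153442, -1.1699999570846558], [-0.8299999833106995, 0.3400000035762787]]
[[0.3400000035762787, 1.7599999904632568], [-0.05999999865889549, 0.2800000011920929], [-0.8399999737739563, 0.6899999976158142], [-0.5199999809265137, -0.6800000071525574], [-0.4000000059604645, 0.10999999940395355]]
```

>>> apply_moves(
  plan=[
    [-0.6, 0, 0, -0.1, 0, 0, 0],
    [-0.6, 0, 0, 0, 0, 0, 0],
  ],
)

```text
time_s: 9.28
position: [0.5258, -0.1428, 0.0086]
ee_rot: [[-0.096, -0.001, -0.995], [0.995, -0.0, -0.096], [0.0, -1.0, 0.001]]
ft_force: [-4.6, 0.3, 2.5]
opening: 0.199
```

>>> apply_moves(
  plan=[
    [-0.6, 0, 0, -0.1, 0, 0, 0],
    [-0.6, 0, 0, 0, 0, 0, 0],
  ],
)

```text
time_s: 9.52
position: [0.5268, -0.1427, 0.0086]
ee_rot: [[-0.096, -0.001, -0.995], [0.995, -0.0, -0.096], [0.0, -1.0, 0.001]]
ft_force: [-5.5, -1.3, 2.8]
opening: 0.198
```

```bash
python3 m.py 7
```

```text
[ 0.52675259 -0.14272398  0.00859111] [-3.92424365 -0.34015275  3.17186879]
[[0.7400000095367432, 4.0], [-0.17000000178813934, 0.6499999761581421], [-1.75, 1.600000023841858], [-1.3799999952316284, -1.2200000286102295], [-0.8799999952316284, 0.3499999940395355]]
[[0.3700000047683716, 1.8799999952316284], [-0.07000000029802322, 0.3100000023841858], [-0.8799999952316284, 0.7400000095367432], [-0.550000011920929, -0.7599999904632568], [-0.4399999976158142, 0.10000000149011612]]
```

>>> apply_moves(
  plan=[
    [-0.6, 0, 0, -0.1, 0, 0, 0],
    [-0.6, 0, 0, 0, 0, 0, 0],
  ],
)

```text
time_s: 9.82
position: [0.5277, -0.1427, 0.0086]
ee_rot: [[-0.096, -0.001, -0.995], [0.995, -0.0, -0.096], [0.0, -1.0, 0.001]]
ft_force: [-5.6, -0.3, 3.1]
opening: 0.201
```

```bash
python3 m.py 8
```

```text
[ 0.52770411 -0.1426512   0.0086129 ] [-4.97651793  0.14339315  2.76352046]
[[0.75, 4.03000020980835], [-0.17000000178813934, 0.6700000166893005], [-1.7100000381469727, 1.6299999952316284], [-1.3899999856948853, -1.2200000286102295], [-0.8999999761581421, 0.3400000035762787]]
[[0.3799999952316284, 1.9299999475479126], [-0.07999999821186066, 0.33000001311302185], [-0.8799999952316284, 0.7799999713897705], [-0.5600000023841858, -0.7699999809265137], [-0.44999998807907104, 0.10000000149011612]]
```

>>> apply_moves(
  plan=[
    [-0.6, 0, 0, -0.1, 0, 0, 0],
    [-0.6, 0, 0, 0, 0, 0, 0],
  ],
)

```text
time_s: 10.12
position: [0.5286, -0.1426, 0.0086]
ee_rot: [[-0.096, -0.002, -0.995], [0.995, -0.0, -0.096], [0.0, -1.0, 0.002]]
ft_force: [-5.5, -0.8, 2.9]
opening: 0.203
```

```bash
python3 m.py 9
```

```text
[ 0.52860762 -0.14256519  0.00861988] [-6.39335706  0.30590662  4.11431057]
[[0.7599999904632568, 4.079999923706055], [-0.1899999976158142, 0.6899999976158142], [-1.6799999475479126, 1.6399999856948853], [-1.4299999475479126, -1.2699999809265137], [-0.9100000262260437, 0.33000001311302185]]
[[0.38999998569488525, 2.0], [-0.10000000149011612, 0.3499999940395355], [-0.8700000047683716, 0.800000011920929], [-0.5899999737739563, -0.7900000214576721], [-0.46000000834465027, 0.07999999821186066]]
```

>>> apply_moves(
  plan=[
    [-0.6, 0, 0, -0.1, 0, 0, 0],
    [-0.6, 0, 0, 0, 0, 0, 0],
  ],
)

```text
time_s: 10.42
position: [0.5294, -0.1425, 0.0086]
ee_rot: [[-0.096, -0.002, -0.995], [0.995, -0.0, -0.096], [0.0, -1.0, 0.002]]
ft_force: [-7.3, -1.2, 3.5]
opening: 0.202
```

```bash
python3 m.py 10
```

```text
[ 0.52935673 -0.14250174  0.00861754] [-7.58629764 -1.03508941  3.86708061]
[[0.7699999809265137, 4.099999904632568], [-0.1899999976158142, 0.6800000071525574], [-1.6799999475479126, 1.649999976158142], [-1.4600000381469727, -1.25], [-0.9300000071525574, 0.3100000023841858]]
[[0.4000000059604645, 2.0299999713897705], [-0.10000000149011612, 0.3499999940395355], [-0.8700000047683716, 0.8100000023841858], [-0.6200000047683716, -0.7900000214576721], [-0.47999998927116394, 0.07000000029802322]]
```

>>> apply_moves(
  plan=[
    [-0.6, 0, 0, -0.1, 0, 0, 0],
    [-0.6, 0, 0, 0, 0, 0, 0],
  ],
)

```text
time_s: 10.72
position: [0.5298, -0.1425, 0.0086]
ee_rot: [[-0.096, -0.004, -0.995], [0.995, -0.0, -0.096], [0.0, -1.0, 0.004]]
ft_force: [-9.1, -0.3, 6.1]
opening: 0.202
```

```bash
python3 m.py 11
```

```text
[ 0.52978833 -0.14245797  0.00861026] [-9.7146965   0.10606593  5.22148189]
[[0.7799999713897705, 4.130000114440918], [-0.1899999976158142, 0.6899999976158142], [-1.6799999475479126, 1.649999976158142], [-1.4700000286102295, -1.2599999904632568], [-0.9399999976158142, 0.3100000023841858]]
[[0.41999998688697815, 2.069999933242798], [-0.09000000357627869, 0.3499999940395355], [-0.8700000047683716, 0.8100000023841858], [-0.6200000047683716, -0.7900000214576721], [-0.47999998927116394, 0.07000000029802322]]
```

>>> apply_moves(
  plan=[
    [-0.6, 0, 0, 0.3, 0, 0, 0],
    [-0.6, 0, 0, 1, 0, 0, 0],
    [-0.6, 0, 0, 2, 0, 0, 0],
    [-0.6, 0, 0, 3, 0, 0, 0],
    [-0.6, 0, -4, 1, 0, 0, 0],
    [-0.6, 0, -5, 0, 0, 0, 0],
    [-0.6, 0, -5, 0, 0, 0, 0],
    [-0.6, 0, -5, 0, 0, 0, 0],
    [-0.6, 4, 0, 2, 0, 0, 0],
    [-0.6, 6, 0, 1, 0, 0, 0],
    [-0.6, 6, 0, 0, 0, 0, 0],
    [-0.6, 6, 0, 0, 0, 0, 0],
    [-0.6, 6, 0, 0, 0, 0, 0],
    [-0.6, 6, 0, 0, 0, 0, 0],
    [-0.6, 0, 0, 0, 0, 0, 0],
  ],
)

```text
time_s: 12.65
position: [0.3948, 0.1897, 0.1983]
ee_rot: [[-0.103, -0.0, -0.995], [0.995, 0.001, -0.103], [0.001, -1.0, 0.0]]
ft_force: [0.0, -0.3, 0.7]
opening: 0.198
```

```bash
python3 m.py 12
python3 - <<'E'
from h import *
c=cap('top','t5.png');t=c['pixels'];a=cv2.imread('pics/s12.png')
th,h,q=wedge(c,(300,360,195,245));d=np.array([.5398,-.1415])
print('wedge seen',th,h,q.round(1).tolist())
print('top shift L,R,far,dial,bare',track('pics/t1.png',t,[(265,158),(366,141),(307,99),(317,146),(325,199)],7).tolist())
A=cv2.resize(a[170:300,130:270],None,fx=3,fy=3,interpolation=cv2.INTER_CUBIC);T=cv2.resize(t[180:250,290:350],None,fx=6,fy=6,interpolation=cv2.INTER_CUBIC)[:390]
cv2.imwrite('pics/c6.png',np.hstack([A,T]))
E
```

```text
[0.39538243 0.18772751 0.19839845] [ 0.06022698  0.03531795 -0.32033464]
[[0.7799999713897705, 4.130000114440918], [-0.1899999976158142, 0.6800000071525574], [-1.6799999475479126, 1.649999976158142], [-1.4700000286102295, -1.2599999904632568], [-0.9399999976158142, 0.3100000023841858]]
[[0.41999998688697815, 2.069999933242798], [-0.10000000149011612, 0.3499999940395355], [-0.8700000047683716, 0.8100000023841858], [-0.6299999952316284, -0.800000011920929], [-0.47999998927116394, 0.07999999821186066]]
wedge seen [ 0.62728196 -0.13197727] [ 0.53924014 -0.13902502] [[330.0, 192.3], [313.0, 194.7], [333.8, 219.2], [316.8, 221.6]]
top shift L,R,far,dial,bare [[0.0, -0.8100000023841858], [-0.550000011920929, -0.8399999737739563], [-0.550000011920929, -0.009999999776482582], [-0.4099999964237213, -2.130000114440918], [1.2100000381469727, -1.100000023841858]]
```

View pics/c6.png

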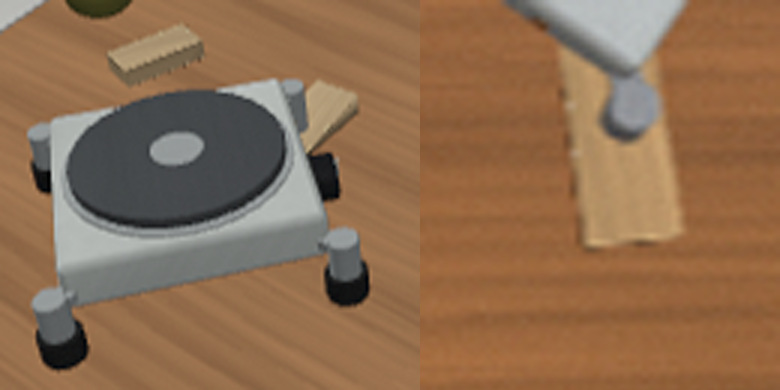

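```bash
python3 -c "
from station import env
print(env.finish_job())"
```

```text
the job is handed in; nothing more can be done
None
```

I pushed the wedge thin end first under the bare leg with the part-closed fingertips against its heel, turning it about 6–7° on the way to line it up. I stopped when the push got clearly harder, then backed the arm clear and handed the job in at about 13 s.

- **Force:** the push stayed near 5 N, then rose to about 9.7 N over the last 1–2 mm. The arm was following the commands less closely by then. This fits all the rubber feet standing.
- **Position:** the heel sits about 67 mm behind the leg's estimated lowest point, so the leg rests near x = +12 mm of the wedge and is roughly centred across it.
- **Level:** in the scene camera the hanging foot sank 4.1 pixels, against about 3.9 expected for a full 4° correction. That is about 0.2 pixel more than level, within the tracking error.
- **After backing off:** the readings did not change once the arm was clear. The other feet moved by less than 1 pixel in the cameras, about what the tilt alone gives, but a shift of a millimetre or two cannot be ruled out.
- **Not checked:** I did not test for rocking by touching the hot plate, and I did not measure the other objects again. The arm kept well clear of them.

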